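Push the stuck bushing out of the vegetable slicer's head

ROBOT

A 7-joint arm with a two-finger parallel gripper is mounted at the origin on the work surface. World frame = base frame: x ahead of the robot, y to its left, z up, the work surface at z = 0. Lengths are in mm, angles in rad, forces in N, time in s.
With the tool pointing down it reaches from about 400 to 850 mm from the base axis. Payload 6.9 kg.
Tool frame: the origin (TCP) lies on the mounting face of the last link; the fingertips stand 173 mm ahead of it and the grasp point (between the pads) lies 155 mm ahead of it (env.tips_ahead is the distance from the TCP to the fingertips, in mm); z points along the fingers, y is the line along which they close (so a half turn about z gives the same grasp; the last joint's range is limited). The gripper opens to 85 mm and grips with 20 to 120 N. Pads are 22 mm wide; open, the fingers measure 114 mm over their backs; the gripper's body (76 mm by 85 mm) begins 54 mm behind the grasp point. The pads swing forward as they close: fully open they stand 13 mm farther back than shut.
Start: joints at [1.415, 0.507, -0.238, 1.5, 0.126, 1.149, -0.155], TCP at [161.129, -603.867, 404.675] pointing down, gripper open.
Joint ranges: [-3.08, 3.08], [-0.24, 2.05], [-1.43, 1.35], [0, 2.5], [-1.52, 4.66], [0.17, 1.96], [-2.89, 2.89]. Speed limits (rad/s): [2.39, 2.39, 3.14, 3.14, 3.14, 3.14, 3.14].

INTERFACE

Orientations are given as [roll, pitch, yaw] about the fixed x, y, z axes, in that order (R = Rz(yaw) Ry(pitch) Rx(roll)).
In Python, from rig import env gives the robot as it stands. The module is installed in compiled form; this text tells all that it offers.
- The arm moves only by the tool play_rows, never from a script. Its argument "motion" is a list of rows, each a list of 7 numbers: the shift along the tool's x, y, z in units of 25 mm (1.0 is 25 mm), then the turn, a rotation vector about the tool's x, y, z in units of 6 degrees (1.0 is 6 degrees), then the opening, from -1 (shut) to 1 (fully open). In form: [[dx, dy, dz, wx, wy, wz, gripper], ...]. A call has 1 to 8 rows; each row shifts and turns the commanded pose from where the row before left it, along the tool's axes as they then stand; what a row does not reach is not made up. A row lasts 1/12 s, in which the tool goes at most 41.7 mm and 7.16 degrees, less where a joint would pass 70% of its speed; a pose out of reach is approached as far as the arm can. A call is refused whole if a number of a shift passes 1 or a number of a turn 1, either way. A call with a gripper value outside its range is refused whole. The fingers move at their own pace and stop on an object; "squeeze" is the grip in N (left out, the last holds). Time passes only in rows, so rows that do not move let the fingers close. It gives the time, the measured TCP pose, the force, the opening and the grip force at its end, in the units of the state.
- env.get_state(): the state, without advancing time (a new reading comes with each control period).
- env.camera(name): name is "scene" or "top" or "wrist"; returns a dict with "color" (480x640x3 uint8, red, green, blue), "K" (3x3 intrinsics, pixels), "camera_from_world" (4x4, takes a point from world to camera coordinates); the wrist camera has in their place "tool_from_camera" (4x4, takes a point from camera to tool coordinates, whose origin is the TCP and whose axes are the flange's). Camera axes: x right, y down, z forward; pixel columns grow to the right and rows downward; lengths in mm; the calibration is good to about 2 mm. A picture is of the moment at which its call begins: read the wrist's pose just before it. There is no depth.
- env.finish_job(): hands the job in; it is judged then, once.
Trained networks look in the newest picture that a camera, given by its name, has taken for a name from the list of things; names that differ only in an ending like _2 or _b are one class to them, and where a whole thing is asked for, a point or a joint stands for the part that bears it (a point fixed in the world has none). Each returns a list of dicts, best first, with "confidence" (0 to 1); they miss things now and then, are a little off and sometimes report something else, mostly with a low value. They report only what shows in the picture. A call takes as long as a camera call. They do not tell look-alikes from the thing itself.
- env.spot_in(camera, target): "at" ([row, column] in pixels, amid what is visible of it).
The state is a dict: "time_s": time; "q": joint angles; "dq": joint speeds; "joint_efforts": joint torques, N m; "tcp_pos": TCP position; "orientation": TCP orientation; "contact_force": force on the tool from outside, world axes, zero at the start; "torque": the same for the moment, N m; "grip_width": finger opening in mm; "grip_force": force on a finger pad.
Only numpy, scipy, OpenCV 4.12 (cv2) and the standard library are available. Lean on these libraries where they do the work, as an engineer would, in place of code of your own. Each camera call takes 0.05 s, during which the arm holds its last target. There are 200 camera calls.

TASK

The bearing bushing is stuck in the white head of the vegetable slicer. Take the thin push rod out of the wooden stand, feel its tip into the off-centre hole of the guide plate on top of the head and press the bushing down gently and steadily, without knocking it or leaning hard on the head, until it drops into the catch tray underneath; then put the rod back upright in the same hole of the stand. Leave the thick rod and the other kitchen things where they are.

Things in the scene. Friction and masses are not known exactly. Their poses are not given: they have to be found in the camera images.
- head: White plastic slicer head, 120 x 96 mm (local x, y), fast on the counter. Origin: centre of its underside, z up. A block from 70 to 118 mm height stands on two side cheeks over a catch tray (floor 8 mm high, 22 mm rims at its two open ends). A vertical bore, 29 mm wide, runs through the block on the origin's axis and holds the bushing; the guide plate lies on top.
- head_top (a point): Middle of the guide plate's flat top, on the head's axis, 130 mm above the counter: NOT the rod hole itself. The plate is aluminium, 60 x 60 x 12 mm, turned about this point by an unmeasured angle (any) and clamped, so it does not turn under light sliding. Its one through hole for the rod, 14 mm across, 0.5 mm chamfer, has its centre 4.5 mm from this point.
- head_exit (a point): Centre of the bore's lower mouth, 70 mm above the counter. Two sprung rubber shoes in the bore grip the bushing: sliding it takes about 8 to 19 N, until its upper face comes to about 3 mm above this point; then it drops about 25 mm into the tray.
- bushing: Brass bushing, a cylinder 28 mm across, 36 mm long, about 130 g. Origin: centre of its lower end; z along its axis, up at the start. It starts upright in the bore, its lower end 2 to 12 mm below the block; its flat upper face, on which the rod presses, is 36 mm above the origin. The dark 8 mm hole in the face is only a blind mark.
- rod_thin: The thin push rod, about 120 g: a steel shank 12 mm across and 100 mm long with a flat tip at its lower end, and above it a black round handle 20 mm across and 46 mm long (146 mm in all). Origin: centre of the tip's flat end; z runs along the rod from the tip to the handle. At the start it stands upright and loose in one of the two holes of the stand.
- rod_thick: The thick rod: same length and same handle, but a shank 17 mm across, which does not go into the head. Stands in the other hole of the stand.
- stand: Wooden stand, 70 x 140 mm (local x, y), 55 mm high, fixed. Origin: centre of its underside, on the counter; z up. Two round holes 22 mm across and 45 mm deep (floor 10 mm above the counter) at local y = +36 and -36 mm, for the rods.
- knife: Paring knife with black handle, 230 mm long, lying on the counter; leave alone. Origin: at the bolster, underside.
- peeler: Metal Y-shaped peeler, 120 mm long, lying on the counter; leave alone. Origin near its middle, underside.
- cup: White cup, 76 mm across, 85 mm high; leave alone. Origin: centre of its underside.
- jar: Glass jar, 64 mm across, 100 mm high; leave alone. Origin: centre of its underside.
Not all that is in view belongs to the job. Leave any orange look-alike of the head alone.

How it is judged (in metres and radians):
On the way, in this order (a step that is already met when the one before it is completed fails the run):
1. the thin rod's tip is in the hole of the guide plate on top of the head while the bushing is still in the bore (z of rod_thin in the frame of head_top below -0.005 m and horizontal distance between rod_thin and head_top below 0.01 m and z of bushing in the frame of head above 0.045 m), for 0.1 s.
2. the bushing has left the bore downward with the rod reaching through the head (z of bushing in the frame of head below 0.032 m and z of rod_thin in the frame of head_top below -0.045 m and horizontal distance between rod_thin and head_top below 0.01 m), for 0.04 s.
At the end, for the whole second after the job is handed in: The bushing lies at rest in the catch tray under the head (its lower end less than 32 mm above the counter and within 60 mm of the head's centre), and the thin rod stands at rest in the hole of the stand that it came from, its tip within 15 mm of where it started and leaning less than 0.2 rad (z of bushing in the frame of head below 0.032 m and horizontal distance between bushing and head below 0.06 m and linear speed of each of bushing, rod_thin below 0.03 m/s and distance of rod_thin from where it was at the start of the episode below 0.015 m and angle between rod_thin's own z axis and vertical below 0.2 rad); the robot touches nothing.
It fails at once if the rod presses on the head with more than 30 N (contact force between rod_thin and head above 30 N).
It fails at once if the rod presses on or knocks the bushing with more than 30 N (contact force between rod_thin and bushing above 30 N).
It fails at once if the gripper or arm presses on the head with more than 30 N (contact force between the arm and head above 30 N).
It fails at once if the thick rod is moved more than 20 mm (distance of rod_thick from where it was at the start of the episode above 0.02 m).
It fails at once if the knife, peeler, cup or jar is moved more than 30 mm (distance of any of knife, peeler, cup, jar from where it was at the start of the episode above 0.03 m).
It also fails if it takes over 72 s, if anything falls off the work surface, if the arm or the gripper's body presses on something with over 40 N, if the wrist force passes 120 N, or if a joint passes its speed limit or range.

## Working session

There is one attempt and no reset: what is moved stays moved. The work goes in short steps, Python scripts to look and compute and a tool call to move; the robot and the scene stay as the last step left them, time stands still between calls to the robot, and variables do not carry over. Pictures are saved under pics/ and viewed, at most 10 in all, crops included, and the job is handed in when it is done.

Besides the shell and the picture viewer there is one more tool, called after "Call:" as a command line: name --pt "numbers of a row" for each row, then --argument value for the rest. play_rows: Moves the arm, as the interface text tells. Its arguments: {"type":"object","properties":{"motion":{"type":"array"},"squeeze":{"type":"number"}},"required":["motion"]}

```bash
mkdir -p pics; cat > h.py <<'E'
import numpy as np, cv2
from rig import env
from scipy.spatial.transform import Rotation as R
def ray(c,rc):
    K=c["K"];d=np.linalg.inv(K)@[rc[1],rc[0],1.]
    if "camera_from_world" in c: T=np.linalg.inv(c["camera_from_world"])
    else:
        s=c["s"];W=np.eye(4);W[:3,:3]=R.from_euler("xyz",s["orientation"]).as_matrix();W[:3,3]=s["tcp_pos"];T=W@c["tool_from_camera"]
    return T[:3,3],T[:3,:3]@d
def onz(c,rc,z):
    o,d=ray(c,rc);return o+d*(z-o[2])/d[2]
def proj(c,p):
    p=np.append(p,1.)
    if "camera_from_world" in c: q=c["camera_from_world"]@p
    else:
        s=c["s"];W=np.eye(4);W[:3,:3]=R.from_euler("xyz",s["orientation"]).as_matrix();W[:3,3]=s["tcp_pos"];q=np.linalg.inv(W@c["tool_from_camera"])@p
    u=c["K"]@q[:3];return u[[1,0]]/u[2]
def cam(n):
    s=env.get_state();c=env.camera(n);c["s"]=s;return c
def save(c,f,crop=None,k=1):
    im=c["color"][:,:,::-1]
    if crop: a,b,e,g=crop;im=im[a:b,e:g]
    cv2.imwrite("pics/"+f,cv2.resize(im,None,fx=k,fy=k,interpolation=cv2.INTER_CUBIC))
E
python3 - <<'E'
from h import *
np.set_printoptions(precision=1,suppress=True)
cs={n:cam(n) for n in("scene","top")}
zs=dict(head=60,head_top=130,rod_thin=120,rod_thick=120,stand=55,knife=5,peeler=5,cup=85,jar=100)
for n,c in cs.items():
    save(c,n+"0.png")
    for t,z in zs.items():
        for r in env.spot_in(n,t)[:3]: print(n,t,np.array(r["at"]),round(r["confidence"],2),onz(c,r["at"],z))
im=np.hstack([cv2.imread("pics/scene0.png")])
print(env.get_state())
E
```

```text
scene head [191.5 249. ] 0.7 [ 391.1 -194.7   60. ]
scene head [278.9 281.3] 0.62 [ 597.2 -119.4   60. ]
scene head_top [278.5 284.9] 0.9 [ 635.9 -106.3  130. ]
scene head_top [193.8 254.8] 0.77 [ 457.3 -168.5  130. ]
scene rod_thin [212.8 440.9] 0.88 [497.4 170.5 120. ]
scene stand [251.8 416.4] 0.83 [539.3 131.8  55. ]
scene knife [235.6 353.7] 0.58 [465.7  20.2   5. ]
scene peeler [350.9 397.7] 0.58 [713.   84.8   5. ]
scene peeler [355.9 342.1] 0.52 [720.6 -12.9   5. ]
scene cup [357.9 343.3] 0.77 [752. -15.  85.]
scene jar [196.8 185.3] 0.95 [ 437.7 -306.8  100. ]
scene jar [351.9 399.1] 0.38 [749.   69.6 100. ]
top head [241.6 363.1] 0.74 [ 578.8 -119.1   60. ]
top head [326.8 394.3] 0.64 [ 398.5 -185.6   60. ]
top head_top [238.3 363.2] 0.96 [ 578.1 -113.   130. ]
top head_top [328.5 395.1] 0.56 [ 399.6 -176.6  130. ]
top rod_thin [274.2 224.2] 0.41 [503.2 165.4 120. ]
top rod_thick [260.4 254. ] 0.67 [531.6 106.5 120. ]
top rod_thick [238.3 364.1] 0.22 [ 579.3 -115.8  120. ]
top stand [271.7 242.8] 0.73 [511.4 138.   55. ]
top knife [295.8 300.2] 0.92 [461.3  16.2   5. ]
top knife [236.5 362.8] 0.66 [ 596.2 -123.3    5. ]
top peeler [185.5 275.9] 0.65 [711.   75.9   5. ]
top peeler [260.9 256.6] 0.64 [538.1 115.3   5. ]
top cup [166.  319.3] 0.64 [737.4 -22.8  85. ]
top jar [326.9 461. ] 0.74 [ 402.1 -316.   100. ]
{'time_s': 1.0, 'q': array([ 1.4,  0.5, -0.2,  1.5,  0.1,  1.1, -0.2]), 'dq': array([-0.,  0., -0.,  0., -0., -0., -0.]), 'joint_efforts': array([ -0. , -62. ,  -2.2, -25. ,   0. ,   0. ,  -0. ]), 'tcp_pos': array([ 161.1, -603.9,  404.7]), 'orientation': array([-3.1,  0. ,  0.3]), 'contact_force': array([0.5, 0.1, 0. ]), 'torque': array([ 0.,  0., -0.]), 'grip_force': 0.0, 'grip_width': 85.73917153767879}
```

View pics/scene0.png

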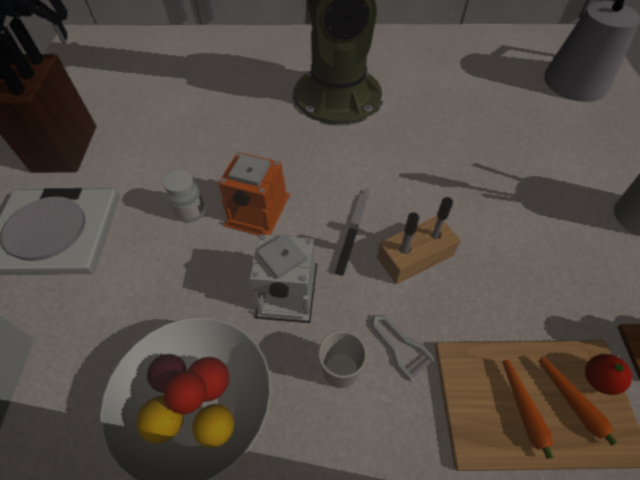

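View pics/top0.png

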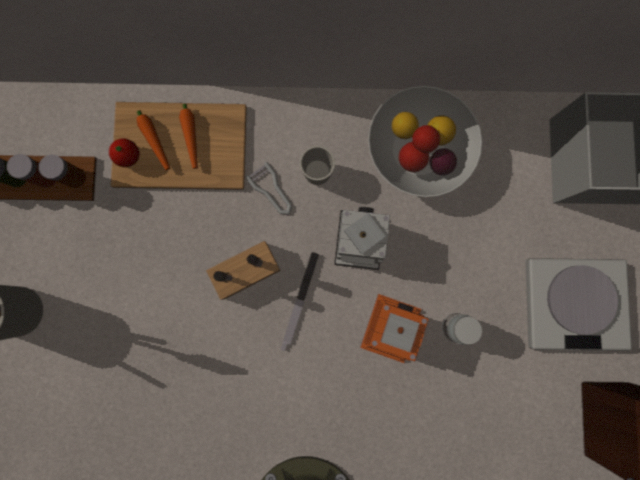

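The white head has its plate at scene row 255, col 283 and top row 235, col 363. The orange look-alike is at scene (193,253) and must be left alone. There are two rod candidates: A at scene (215,440) / top (274,224), and B at scene (233,410) / top (260,254). An enlarged crop should show which shank is thinner.

```bash
python3 - <<'E'
from h import *
np.set_printoptions(precision=1,suppress=True)
s=cv2.imread("pics/scene0.png");t=cv2.imread("pics/top0.png")
z=lambda im,a,b:cv2.convertScaleAbs(cv2.resize(im[a:a+110,b:b+110],(390,390),interpolation=cv2.INTER_CUBIC),alpha=1.8)
cv2.imwrite("pics/c1.png",cv2.resize(np.hstack([z(s,185,370),cv2.convertScaleAbs(cv2.resize(t[205:270,330:395],(390,390),interpolation=cv2.INTER_CUBIC),alpha=1.5)]),(780,390)))
c=cam("top")
for rc in[(274,222),(260,254)]: print(onz(c,rc,146+10))
print(onz(c,(235,363),130))
c=cam("scene")
for rc in[(203,446),(218,412)]: print(onz(c,rc,156))
print(onz(c,(255,283),130))
E
```

```text
[502.1 163.  156. ]
[530.  101.9 156. ]
[ 584.8 -112.6  130. ]
[504.  170.2 156. ]
[536.  106.9 156. ]
[ 591.1 -111.2  130. ]
```

View pics/c1.png

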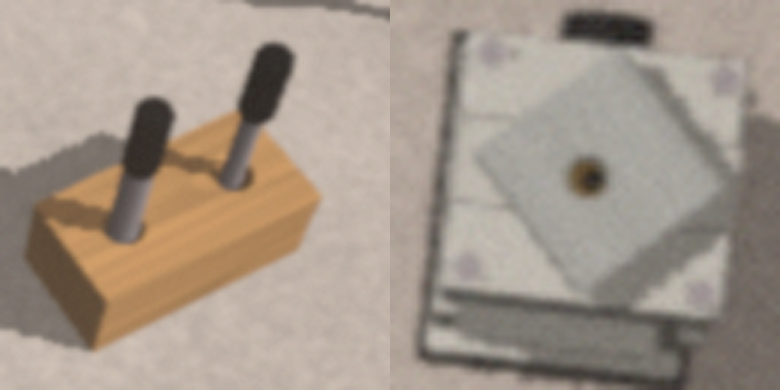

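Rod A (scene 215,440) has the clearly thinner shank, about 24 px against 34 px, so A is rod_thin, at about (503,166). The white head fits the description, with brass visible through the hole. The right half of the crop shows that hole at about top (234.5,363). I'm moving off toward the head, then the stand.

Call:
play_rows --pt "1 -0.8 0 0 0 0 1" --pt "1 -0.8 0 0 0 0 1" --pt "1 -0.8 0 0 0 0 1" --pt "1 -0.8 0 0 0 0 1" --pt "1 -0.8 0 0 0 0 1" --pt "1 -0.8 0 0 0 0 1" --pt "1 -0.8 0 0 0 0 1" --pt "1 -0.8 0 0 0 0 1"

```text
time_s: 1.77
tcp_pos: [313.8, -396.3, 404.9]
orientation: [3.141, -0.0, 0.261]
contact_force: [0.6, -0.6, -0.0]
grip_width: 85.6
grip_force: 0.0
```

Call:
play_rows --pt "1 -0.8 0 0 0 0 1" --pt "1 -0.8 0 0 0 0 1" --pt "1 -0.8 0 0 0 0 1" --pt "1 -0.8 0 0 0 0 1" --pt "1 -0.8 0 0 0 0 1" --pt "1 -0.8 0 0 0 0 1" --pt "1 -0.8 0 0 0 0 1" --pt "1 -0.8 0 0 0 0 1"

```text
time_s: 2.43
tcp_pos: [465.8, -190.2, 404.9]
orientation: [3.141, -0.0, 0.261]
contact_force: [0.7, 0.8, 0.9]
grip_width: 85.4
grip_force: 0.0
```

```bash
cat >> h.py <<'E'
def toolrel(p):
    s=env.get_state();return R.from_euler("xyz",s["orientation"]).inv().apply(np.array(p)-s["tcp_pos"])/25
np.set_printoptions(precision=2,suppress=True)
E
python3 - <<'E'
from h import *
c=cam("wrist");s=c["s"]; print(s["tcp_pos"],s["orientation"],s["q"])
print(c["tool_from_camera"],c["K"])
print(proj(c,[585,-113,130]),proj(c,[503,166,156]))
print(toolrel([510,-113,405]))
for t in("head","head_top","rod_thin"):
  for r in env.spot_in("wrist",t): print(t,r["at"],r["confidence"],onz(c,r["at"],130))
E
```

```text
[ 465.77 -190.16  404.94] [ 3.14 -0.    0.26] [ 0.62  0.33 -0.39  1.81  0.14  1.03 -1.13]
[[-0.   -0.96 -0.27 67.98]
 [ 1.   -0.    0.   -0.04]
 [-0.   -0.27  0.96 29.82]
 [ 0.    0.    0.    1.  ]] [[371.31   0.   316.08]
 [  0.   371.31 238.47]
 [  0.     0.     1.  ]]
[ 16.66 241.28] [  17.1  -321.36]
[ 2.32 -2.31  0.03]
head [300.4, 294.3] 0.87 [ 416.94 -187.08  130.  ]
head [49.7, 258.4] 0.67 [ 570.34 -126.55  130.  ]
head_top [50.0, 254.6] 0.75 [ 569.6  -124.39  130.  ]
head_top [297.5, 297.4] 0.74 [ 419.71 -188.68  130.  ]
```

Call:
play_rows --pt "0.9 -0.3 0.3 0 0 0 1" --pt "0.9 -0.3 0.3 0 0 0 1" --pt "0.9 -0.3 0.4 0 0 0 1" --pt "0.9 -0.3 0.4 0 0 0 1" --pt "0.9 -0.3 0.4 0 0 0 1" --pt "0.9 -0.3 0.2 0 0 0 1" --pt "0 0 0 0 0 0 1"

```text
time_s: 3.22
tcp_pos: [586.1, -111.6, 353.2]
orientation: [-3.139, -0.001, 0.263]
contact_force: [0.8, 0.8, -0.5]
grip_width: 85.3
grip_force: 0.0
```

```bash
python3 - <<'E'
from h import *
c=cam("wrist");s=c["s"]; print(s["tcp_pos"],s["orientation"])
np.savez("w1.npz",color=c["color"],pos=s["tcp_pos"],ori=s["orientation"])
r0=proj(c,[585,-113,130]);print(r0)
a,b=int(r0[0])-75,int(r0[1])-100
a,b=max(a,0),max(b,0);print(a,b)
save(c,"w1.png",(a,a+150,b,b+200),4)
E
```

```text
[ 586.08 -111.59  353.19] [-3.14 -0.    0.26]
[265.83 318.96]
190 218
```

View pics/w1.png

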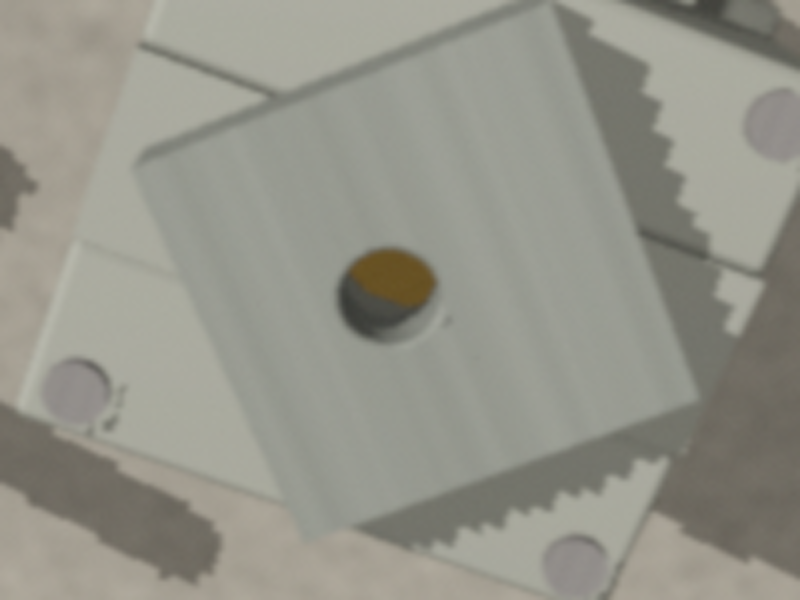

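The hole rim centre is at about crop (391,296), which is px row 264, col 315.8. The plate corners average to crop (425,280), so the hole is offset about 4.6 mm, which fits the stated size. Next I turn the tool toward the stand.

Call:
play_rows --pt "0 0 0 0 0 -1 1" --pt "0 0 0 0 0 -1 1" --pt "0 0 0 0 0 -1 1" --pt "0 0 0 0 0 -1 1" --pt "0 0 0 0 0 -1 1" --pt "0 0 0 0 0 -1 1" --pt "0 0 0 0 0 -1 1" --pt "0 0 0 0 0 -1 1"

```text
time_s: 3.93
tcp_pos: [582.8, -115.7, 355.0]
orientation: [3.141, 0.002, 1.101]
contact_force: [0.0, -0.2, -0.8]
grip_width: 85.6
grip_force: 0.0
```

Call:
play_rows --pt "0 0 0 0 0 -1 1" --pt "0 0 0 0 0 -1 1" --pt "0 0 0 0 0 -1 1" --pt "0 0 0 0 0 -1 1" --pt "0 0 0 0 0 -1 1" --pt "0 0 0 0 0 -1 1" --pt "0 0 0 0 0 -1 1" --pt "0 0 0 0 0 -1 1"

```text
time_s: 4.6
tcp_pos: [582.9, -115.7, 354.8]
orientation: [-3.14, 0.002, 1.939]
contact_force: [-0.7, 1.1, -0.4]
grip_width: 85.4
grip_force: 0.0
```

```bash
python3 - <<'E'
from h import *
w=np.load("w1.npz");c=cam("wrist");s=c["s"]
c1=dict(c,s=dict(tcp_pos=w["pos"],orientation=w["ori"]))
f=lambda x,y:(190+y/4,218+x/4)
print("hole",onz(c1,f(391,296),130),"plate",onz(c1,f(425,280),130))
for p in[(140,168),(310,540),(697,397),(553,15)]:print(onz(c1,f(*p),130))
print(s["tcp_pos"],s["orientation"],s["q"]);print("to rod",toolrel([503,166,353]))
for rc in [(264,315.75)]: print(rc)
E
```

```text
hole [ 585.57 -111.    130.  ] plate [ 589.03 -114.91  130.  ]
[594.39 -73.66 130.  ]
[ 546.45 -109.38  130.  ]
[ 582.25 -156.42  130.  ]
[ 628.65 -121.37  130.  ]
[ 582.86 -115.73  354.84] [-3.14  0.    1.94] [ 0.66  0.6  -0.84  1.65  0.49  1.11  0.05]
to rod [11.66  1.15  0.04]
(264, 315.75)
```

Call:
play_rows --pt "1 0.1 0 0 0 0 1" --pt "1 0.1 0 0 0 0 1" --pt "1 0.1 0 0 0 0 1" --pt "1 0.1 0 0 0 0 1" --pt "1 0.1 0 0 0 0 1" --pt "1 0.1 0 0 0 0 1" --pt "1 0.1 0 0 0 0 1" --pt "1 0.1 0 0 0 0 1"

```text
time_s: 5.32
tcp_pos: [530.5, 79.8, 354.9]
orientation: [-3.141, 0.002, 1.931]
contact_force: [-0.1, -0.8, 0.6]
grip_width: 85.4
grip_force: 0.0
```

Call:
play_rows --pt "1 0.1 0 0 0 0 1" --pt "1 0.1 0 0 0 0 1" --pt "1 0.1 0 0 0 0 1" --pt "0.6 0.1 0 0 0 0 1" --pt "0 0 0 0 0 0 1" --pt "0 0 0 0 0 0 1" --pt "0 0 0 0 0 0 1"

```text
time_s: 5.9
tcp_pos: [508.7, 166.3, 354.6]
orientation: [-3.141, 0.002, 1.933]
contact_force: [0.7, 0.6, -0.6]
grip_width: 85.6
grip_force: 0.0
```

```bash
python3 - <<'E'
from h import *
c=cam("wrist");s=c["s"];print(s["tcp_pos"],s["orientation"],s["q"])
save(c,"w2.png")
for t in("rod_thin","rod_thick","stand"):
  for r in env.spot_in("wrist",t): print(t,r["at"],r["confidence"],onz(c,r["at"],156),onz(c,r["at"],55))
E
```

```text
[508.7  166.34 354.62] [-3.14  0.    1.93] [ 0.19  0.52 -0.85  1.81  0.45  1.02 -0.47]
rod_thin [245.5, 301.6] 0.64 [496.05 179.95 156.  ] [503.04 149.96  55.  ]
rod_thick [353.3, 314.9] 0.77 [522.51 127.73 156.  ] [545.35  66.48  55.  ]
```

View pics/w2.png

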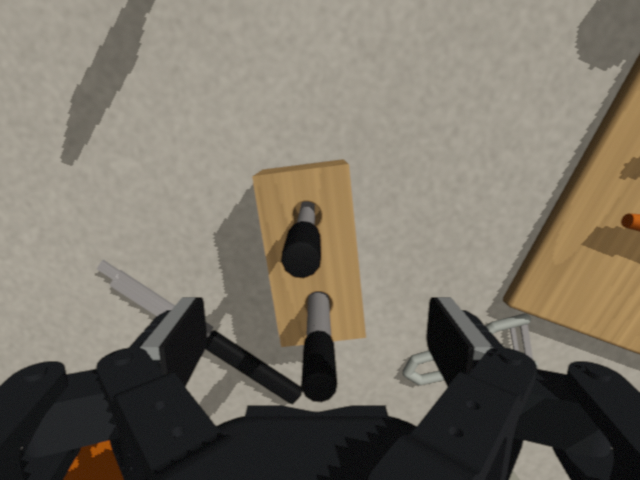

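The wrist view shows the far rod (A, thin) with its handle top at (257,301) and its foot at (213,307). The near rod (thick) has its top at (382,319). I measure A from its top disc and foot.

```bash
python3 - <<'E'
from h import *
c=cam("wrist");s=c["s"];print(s["tcp_pos"])
for rc in[(257,301.5),(382,319)]:print(onz(c,rc,156))
for rc in[(211,307),(298,318)]:print("base",onz(c,rc,55))
im=c["color"].astype(int)
for r in(222,310,318):print(r,im[r,285:340:2].sum(1)//3)
p=onz(c,(257,301.5),156);print("to rod",toolrel([p[0],p[1],285]), toolrel([507,168,285]))
E
```

```text
[508.69 166.9  354.58]
[497.9  175.32 156.  ]
[530.6 113.2 156. ]
base [497.49 177.28  55.  ]
base [530.   114.83  55.  ]
222 [118 125 125  87  55  48  56  63  59  76  89 106 110 114  94  58  52  70
 111 129 128 124 125 127 130 132 129 128]
310 [122 124 125 125 127 130 127 115  88  83  66  53  63  76  89 101 108 113
 117 120 119 112  81 105 133 134 130 127]
318 [124 124 125 126 120  91  82  84  86  85  83  62  66  78  92 104 110 114
 118 120 118 116 119 132 135 134 134 128]
to rod [ 0.46 -0.29  2.78] [ 0.05 -0.05  2.78]
```

Call:
play_rows --pt "0.2 -0.15 0.4 0 0 0 1" --pt "0.25 -0.15 0.4 0 0 0 1" --pt "0 0 0.2 0 0 0 1" --pt "0 0 0 0 0 0 1" --pt "0 0 0 0 0 0 1"

```text
time_s: 6.57
tcp_pos: [497.7, 175.7, 329.7]
orientation: [-3.141, 0.0, 1.936]
contact_force: [0.3, -0.2, 1.4]
grip_width: 85.3
grip_force: 0.0
```

```bash
python3 - <<'E'
from h import *
c=cam("wrist");s=c["s"];print(s["tcp_pos"])
p0=proj(c,[498,176,156]);print(p0)
im=c["color"].astype(int).sum(2)//3
r0,c0=map(int,p0)
for r in range(r0-24,r0+40,4):
    row=im[r,c0-50:c0+50];d=np.where(row<50)[0]
    print(r,(d.min()+c0-50,d.max()+c0-50,len(d)) if len(d) else None)
col=im[r0-60:r0+70,c0];print(r0-60+np.where(col<50)[0])
E
```

```text
[497.66 175.74 329.65]
[301.97 317.36]
277 (np.int64(297), np.int64(333), 37)
281 (np.int64(297), np.int64(333), 37)
285 (np.int64(296), np.int64(334), 39)
289 (np.int64(296), np.int64(335), 40)
293 (np.int64(295), np.int64(335), 41)
297 (np.int64(295), np.int64(336), 42)
301 (np.int64(294), np.int64(336), 43)
305 (np.int64(294), np.int64(336), 43)
309 (np.int64(294), np.int64(335), 42)
313 (np.int64(295), np.int64(335), 41)
317 (np.int64(297), np.int64(332), 36)
321 (np.int64(301), np.int64(329), 29)
325 (np.int64(307), np.int64(323), 17)
329 (np.int64(316), np.int64(316), 1)
333 (np.int64(315), np.int64(340), 3)
337 (np.int64(315), np.int64(315), 1)
[257 258 259 260 261 262 263 264 265 266 267 268 269 270 271 272 273 274
 275 276 277 278 279 280 281 282 283 284 285 286 287 288 289 290 291 292
 293 294 295 296 297 298 299 300 301 302 303 304 305 306 307 308 309 310
 311 312 313 314 315 316 317 318 319 320 321 322 323 324 325 326 327 328]
```

Call:
play_rows --pt "-0.06 -0.04 0.5 0 0 0 1" --pt "0 0 0.6 0 0 0 1" --pt "0 0 0.5 0 0 0 1" --pt "0 0 0.2 0 0 0 1" --pt "0 0 0 0 0 0 0" --pt "0 0 0 0 0 0 -0.5" --pt "0 0 0 0 0 0 -1" --pt "0 0 0 0 0 0 -1" --squeeze 70

```text
time_s: 7.28
tcp_pos: [497.2, 174.6, 285.5]
orientation: [3.14, -0.0, 1.936]
contact_force: [0.2, -0.2, -0.9]
grip_width: 38.8
grip_force: 0.0
```

Call:
play_rows --pt "0 0 0 0 0 0 -1" --pt "0 0 0 0 0 0 -1" --pt "0 0 0 0 0 0 -1" --pt "0 0 0 0 0 0 -1"

```text
time_s: 7.62
tcp_pos: [497.1, 174.6, 285.4]
orientation: [3.14, 0.0, 1.936]
contact_force: [0.1, -1.0, 6.7]
grip_width: 18.8
grip_force: 68.1
```

Call:
play_rows --pt "0 0 -0.3 0 0 0 -1" --pt "0 0 -0.7 0 0 0 -1" --pt "0 0 -0.9 0 0 0 -1" --pt "0 0 -1 0 0 0 -1" --pt "0 0 -1 0 0 0 -1" --pt "0 0 -1 0 0 0 -1" --pt "0 0 -0.7 0 0 0 -1" --pt "0 0 0 0 0 0 -1"

```text
time_s: 8.28
tcp_pos: [497.0, 175.3, 428.5]
orientation: [3.136, -0.0, 1.937]
contact_force: [-0.1, 0.5, -2.2]
grip_width: 18.5
grip_force: 68.4
```

```bash
python3 - <<'E'
from h import *
s=env.get_state();print(s["tcp_pos"],s["orientation"],s["grip_width"],s["contact_force"])
print(toolrel([585.5,-111,425]))
c=cam("wrist");s=c["s"];T=np.array(s["tcp_pos"]);print(proj(c,T-[0,0,275.4]),proj(c,T-[0,0,175]))
save(c,"w3.png",(120,480,120,520),2)
E
```

```text
[497.03 175.26 428.51] [ 3.14 -0.    1.94] 18.515122328650538 [-0.09  0.49 -2.21]
[-11.96  -0.79   0.14]
[237.83 313.83] [300.92 313.95]
```

View pics/w3.png

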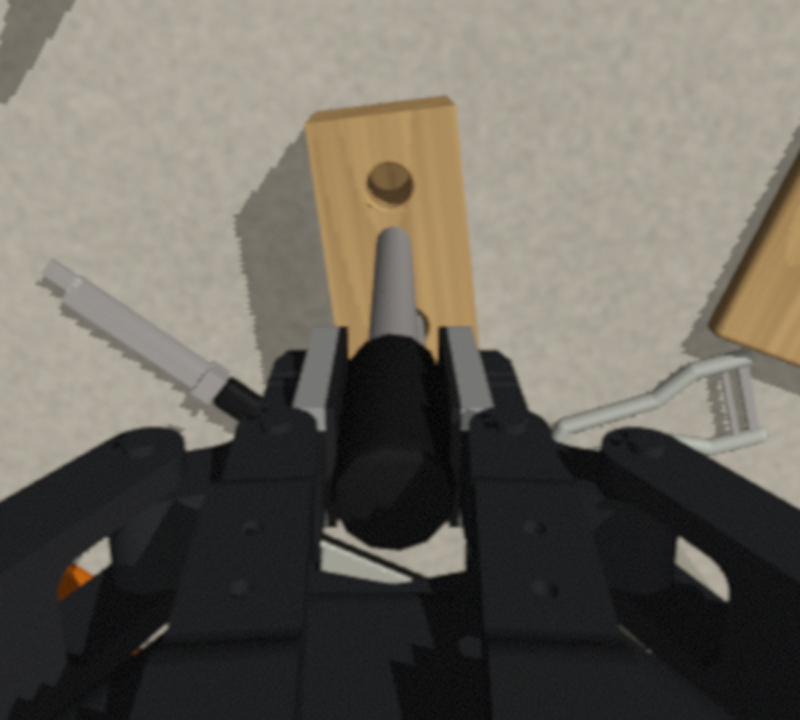

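The rod hangs straight in the fingers: tip edge at crop (393,230), so tip centre about px (238,316), against a predicted (238,314). Next I move to the head, stopping about 15 mm past the hole in −x so that tip and hole both show.

Call:
play_rows --pt "-0.6 0 0 0 0 0 -1" --pt "-0.9 -0.1 0 0 0 0 -1" --pt "-1 -0.1 0 0 0 0 -1" --pt "-1 -0.1 0 0 0 0 -1" --pt "-1 -0.1 0 0 0 0 -1" --pt "-1 -0.1 0 0 0 0 -1" --pt "-1 -0.1 0 0 0 0 -1" --pt "-1 -0.1 0 0 0 0 -1"

```text
time_s: 9.0
tcp_pos: [547.3, -8.5, 423.3]
orientation: [-3.139, -0.001, 1.936]
contact_force: [-0.4, -0.1, -1.4]
grip_width: 18.1
grip_force: 68.4
```

Call:
play_rows --pt "-1 -0.1 0 0 0 0 -1" --pt "-1 0 0 0 0 0 -1" --pt "-1 0 0 0 0 0 -1" --pt "-1 0 0 0 0 0 -1" --pt "-0.8 0 0 0 0 0 -1" --pt "-0.3 0 0 0 0 0 -1" --pt "0 0 0 0 0 0 -1" --pt "0 0 0 0 0 0 -1"

```text
time_s: 9.67
tcp_pos: [590.4, -126.1, 423.8]
orientation: [-3.141, -0.002, 1.937]
contact_force: [-0.6, 0.3, -0.9]
grip_width: 18.4
grip_force: 68.4
```

```bash
python3 - <<'E'
from h import *
c=cam("wrist");s=c["s"];T=np.array(s["tcp_pos"]);print(T,s["orientation"],toolrel([585.5,-111,428]))
print(proj(c,T-[0,0,275.4]),proj(c,[585.5,-111,130]))
save(c,"w4.png",(150,300,217,417),4)
E
```

```text
[ 590.42 -126.07  423.83] [-3.14 -0.    1.94] [ 0.6   0.02 -0.15]
[238.56 316.46] [210.64 317.55]
```

View pics/w4.png

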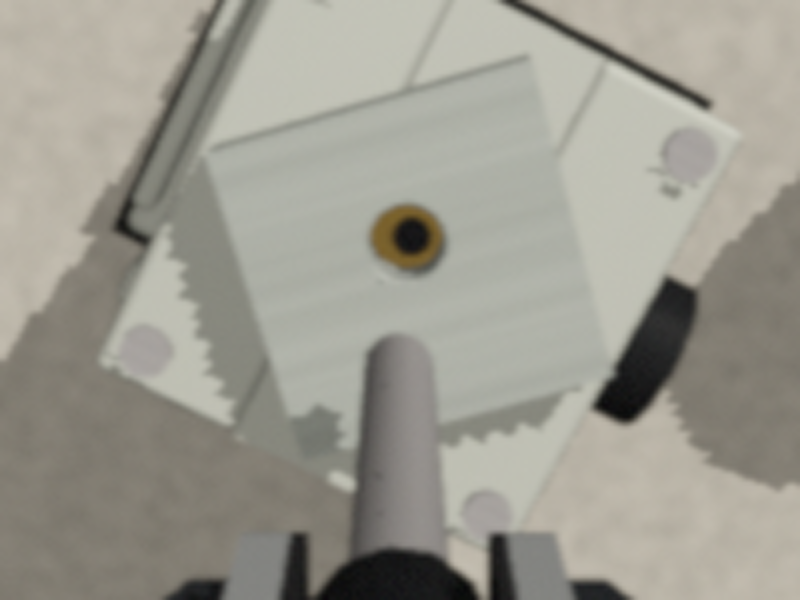

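The hole is at crop (407,240), px (210,318.8). The tip's near edge is at crop (399,335), so its centre is about px (242,316.8). I lower to about 4 mm above the plate to reduce parallax, then measure again.

Call:
play_rows --pt "0 0 0.3 0 0 0 -1" --pt "0 0 0.2 0 0 0 -1" --pt "0 0 0 0 0 0 -1" --pt "0 0 0 0 0 0 -1"

```text
time_s: 10.05
tcp_pos: [590.5, -126.4, 411.7]
orientation: [-3.141, -0.0, 1.937]
contact_force: [-1.2, -0.1, -1.3]
grip_width: 18.5
grip_force: 68.4
```

```bash
python3 - <<'E'
from h import *
c=cam("wrist");s=c["s"];T=np.array(s["tcp_pos"]);print(T,s["orientation"],s["contact_force"])
ht=[585.5,-111,130]
print(proj(c,T-[0,0,275.4]),proj(c,ht))
save(c,"w5.png",(180,270,260,380),6)
M=R.from_euler("xyz",s["orientation"]).inv()
print("mm/px",M.apply(onz(c,(215,318),130)-onz(c,(214,317),130)))
E
```

```text
[ 590.54 -126.41  411.73] [-3.14 -0.    1.94] [-1.18 -0.09 -1.27]
[237.96 316.42] [212.94 317.6 ]
mm/px [-0.71  0.69 -0.  ]
```

View pics/w5.png

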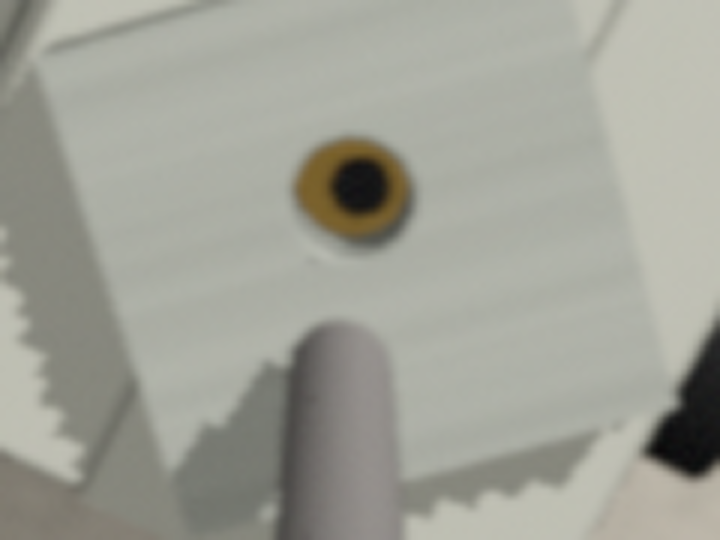

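Hole centre is px (212.7,318.8) and tip centre about (241.7,316.8). With parallax removed, the hole lies about +18.5 mm in tool x and +1.4 mm in tool y from the tip. I move over it and feel downward in small steps.

Call:
play_rows --pt "0.3 0.03 0 0 0 0 -1" --pt "0.3 0.03 0 0 0 0 -1" --pt "0.15 0 0 0 0 0 -1" --pt "0 0 0.1 0 0 0 -1" --pt "0 0 0.04 0 0 0 -1" --pt "0 0 0 0 0 0 -1"

```text
time_s: 10.6
tcp_pos: [585.4, -109.1, 408.4]
orientation: [-3.141, 0.0, 1.936]
contact_force: [-0.3, -0.3, -0.5]
grip_width: 18.6
grip_force: 68.4
```

Call:
play_rows --pt "0 0 0.04 0 0 0 -1" --pt "0 0 0.04 0 0 0 -1" --pt "0 0 0 0 0 0 -1"

```text
time_s: 10.85
tcp_pos: [585.5, -109.2, 406.4]
orientation: [-3.141, -0.0, 1.936]
contact_force: [0.1, 0.7, -1.3]
grip_width: 18.6
grip_force: 68.4
```

Call:
play_rows --pt "0 0 0.04 0 0 0 -1" --pt "0 0 0.02 0 0 0 -1" --pt "0 0 0 0 0 0 -1"

```text
time_s: 11.1
tcp_pos: [585.5, -109.0, 405.0]
orientation: [-3.141, -0.0, 1.936]
contact_force: [-0.4, 0.2, -1.5]
grip_width: 18.4
grip_force: 68.4
```

Call:
play_rows --pt "0 0 0.04 0 0 0 -1" --pt "0 0 0.02 0 0 0 -1" --pt "0 0 0 0 0 0 -1"

```text
time_s: 11.35
tcp_pos: [585.5, -108.9, 403.6]
orientation: [-3.141, -0.0, 1.936]
contact_force: [0.2, -0.8, -0.3]
grip_width: 18.6
grip_force: 68.4
```

Call:
play_rows --pt "0 0 0.04 0 0 0 -1" --pt "0 0 0.02 0 0 0 -1" --pt "0 0 0 0 0 0 -1"

```text
time_s: 11.6
tcp_pos: [585.4, -108.9, 402.1]
orientation: [-3.141, -0.0, 1.936]
contact_force: [0.4, -0.5, -1.1]
grip_width: 18.3
grip_force: 68.4
```

Call:
play_rows --pt "0 0 0.04 0 0 0 -1" --pt "0 0 0.04 0 0 0 -1" --pt "0 0 0 0 0 0 -1"

```text
time_s: 11.85
tcp_pos: [585.4, -109.0, 400.0]
orientation: [-3.141, -0.0, 1.936]
contact_force: [0.4, -0.7, -1.0]
grip_width: 18.5
grip_force: 68.4
```

Call:
play_rows --pt "0 0 0.04 0 0 0 -1" --pt "0 0 0.04 0 0 0 -1" --pt "0 0 0 0 0 0 -1"

```text
time_s: 12.1
tcp_pos: [585.5, -109.0, 398.0]
orientation: [-3.141, -0.0, 1.936]
contact_force: [-1.2, 0.4, -1.1]
grip_width: 18.5
grip_force: 68.4
```

Call:
play_rows --pt "0 0 0.04 0 0 0 -1" --pt "0 0 0.04 0 0 0 -1" --pt "0 0 0 0 0 0 -1"

```text
time_s: 12.35
tcp_pos: [585.4, -109.0, 396.0]
orientation: [-3.141, -0.0, 1.936]
contact_force: [-0.3, 0.0, -1.6]
grip_width: 18.5
grip_force: 68.4
```

About 9 mm below the plate top with no force, so the tip is in the hole. I continue slowly to just above the bushing face (94–104 mm).

Call:
play_rows --pt "0 0 0.06 0 0 0 -1" --pt "0 0 0.06 0 0 0 -1" --pt "0 0 0.06 0 0 0 -1" --pt "0 0 0.06 0 0 0 -1" --pt "0 0 0.06 0 0 0 -1" --pt "0 0 0.06 0 0 0 -1" --pt "0 0 0 0 0 0 -1"

```text
time_s: 12.93
tcp_pos: [585.4, -109.0, 386.8]
orientation: [-3.141, -0.0, 1.936]
contact_force: [-0.6, 0.2, -1.2]
grip_width: 18.2
grip_force: 68.4
```

Call:
play_rows --pt "0 0 0.04 0 0 0 -1" --pt "0 0 0.04 0 0 0 -1" --pt "0 0 0.04 0 0 0 -1" --pt "0 0 0 0 0 0 -1"

```text
time_s: 13.27
tcp_pos: [585.5, -109.0, 384.0]
orientation: [-3.141, -0.0, 1.936]
contact_force: [0.5, 0.6, -2.0]
grip_width: 18.4
grip_force: 68.4
```

Call:
play_rows --pt "0 0 0.03 0 0 0 -1" --pt "0 0 0.03 0 0 0 -1" --pt "0 0 0.03 0 0 0 -1" --pt "0 0 0 0 0 0 -1"

```text
time_s: 13.6
tcp_pos: [585.5, -108.9, 381.8]
orientation: [-3.141, -0.0, 1.936]
contact_force: [-0.6, 0.4, -1.9]
grip_width: 18.5
grip_force: 68.4
```

Call:
play_rows --pt "0 0 0.03 0 0 0 -1" --pt "0 0 0.03 0 0 0 -1" --pt "0 0 0.03 0 0 0 -1" --pt "0 0 0 0 0 0 -1"

```text
time_s: 13.93
tcp_pos: [585.4, -108.9, 379.5]
orientation: [-3.141, -0.0, 1.936]
contact_force: [-0.5, -0.1, -1.4]
grip_width: 18.5
grip_force: 68.4
```

Time used so far is 14 s of 72. I continue at about 9 mm/s, watching for contact.

Call:
play_rows --pt "0 0 0.03 0 0 0 -1" --pt "0 0 0.03 0 0 0 -1" --pt "0 0 0.03 0 0 0 -1" --pt "0 0 0.03 0 0 0 -1" --pt "0 0 0 0 0 0 -1"

```text
time_s: 14.35
tcp_pos: [585.4, -109.0, 376.5]
orientation: [-3.141, -0.0, 1.936]
contact_force: [0.4, -0.4, -1.2]
grip_width: 18.6
grip_force: 68.4
```

Call:
play_rows --pt "0 0 0.03 0 0 0 -1" --pt "0 0 0.03 0 0 0 -1" --pt "0 0 0.03 0 0 0 -1" --pt "0 0 0.03 0 0 0 -1" --pt "0 0 0 0 0 0 -1"

```text
time_s: 14.77
tcp_pos: [585.6, -108.6, 374.9]
orientation: [3.14, 0.001, 1.936]
contact_force: [-0.9, 0.7, 7.8]
grip_width: 18.3
grip_force: 69.3
```

Call:
play_rows --pt "0 0 0.03 0 0 0 -1" --pt "0 0 0.03 0 0 0 -1" --pt "0 0 0.03 0 0 0 -1" --pt "0 0 0.03 0 0 0 -1"

```text
time_s: 15.1
tcp_pos: [585.8, -108.6, 372.3]
orientation: [3.14, 0.001, 1.936]
contact_force: [-2.3, -0.1, 10.3]
grip_width: 18.6
grip_force: 69.3
```

Contact with the bushing at tip z ≈ 100. It slides at about 10 N, so I press on steadily.

Call:
play_rows --pt "0 0 0.03 0 0 0 -1" --pt "0 0 0.03 0 0 0 -1" --pt "0 0 0.03 0 0 0 -1" --pt "0 0 0.03 0 0 0 -1" --pt "0 0 0.03 0 0 0 -1" --pt "0 0 0.03 0 0 0 -1" --pt "0 0 0.03 0 0 0 -1" --pt "0 0 0.03 0 0 0 -1"

```text
time_s: 15.77
tcp_pos: [585.8, -108.6, 366.4]
orientation: [3.14, 0.002, 1.936]
contact_force: [-1.4, -0.3, 9.8]
grip_width: 18.4
grip_force: 69.3
```

Call:
play_rows --pt "0 0 0.03 0 0 0 -1" --pt "0 0 0.03 0 0 0 -1" --pt "0 0 0.03 0 0 0 -1" --pt "0 0 0.03 0 0 0 -1" --pt "0 0 0.03 0 0 0 -1" --pt "0 0 0.03 0 0 0 -1" --pt "0 0 0.03 0 0 0 -1" --pt "0 0 0.03 0 0 0 -1"

```text
time_s: 16.43
tcp_pos: [585.8, -108.6, 360.4]
orientation: [3.14, 0.002, 1.936]
contact_force: [-2.2, 0.3, 12.0]
grip_width: 18.2
grip_force: 69.3
```

Call:
play_rows --pt "0 0 0.03 0 0 0 -1" --pt "0 0 0.03 0 0 0 -1" --pt "0 0 0.03 0 0 0 -1" --pt "0 0 0.03 0 0 0 -1" --pt "0 0 0.03 0 0 0 -1" --pt "0 0 0.03 0 0 0 -1" --pt "0 0 0.03 0 0 0 -1" --pt "0 0 0.03 0 0 0 -1"

```text
time_s: 17.1
tcp_pos: [585.8, -108.6, 354.3]
orientation: [3.14, 0.002, 1.936]
contact_force: [-2.7, -0.3, 9.9]
grip_width: 18.4
grip_force: 69.3
```

Call:
play_rows --pt "0 0 0.03 0 0 0 -1" --pt "0 0 0.03 0 0 0 -1" --pt "0 0 0.03 0 0 0 -1" --pt "0 0 0.03 0 0 0 -1" --pt "0 0 0.03 0 0 0 -1" --pt "0 0 0.03 0 0 0 -1" --pt "0 0 0.03 0 0 0 -1" --pt "0 0 0.03 0 0 0 -1"

```text
time_s: 17.77
tcp_pos: [585.5, -108.9, 346.9]
orientation: [3.141, 0.0, 1.936]
contact_force: [-0.4, 0.7, -0.8]
grip_width: 18.6
grip_force: 68.3
```

Call:
play_rows --pt "0 0 0.03 0 0 0 -1" --pt "0 0 0.03 0 0 0 -1" --pt "0 0 0.03 0 0 0 -1" --pt "0 0 0 0 0 0 -1"

```text
time_s: 18.1
tcp_pos: [585.4, -109.0, 344.0]
orientation: [-3.141, -0.0, 1.936]
contact_force: [-0.0, 0.1, -1.3]
grip_width: 18.6
grip_force: 68.3
```

The force dropped to zero near tip z ≈ 73, so the bushing has fallen. I withdraw straight up and check.

Call:
play_rows --pt "0 0 -0.2 0 0 0 -1" --pt "0 0 -0.4 0 0 0 -1" --pt "0 0 -0.5 0 0 0 -1" --pt "0 0 -0.5 0 0 0 -1" --pt "0 0 -0.5 0 0 0 -1" --pt "0 0 -0.5 0 0 0 -1" --pt "0 0 -0.5 0 0 0 -1" --pt "0 0 -0.3 0 0 0 -1"

```text
time_s: 18.77
tcp_pos: [585.6, -108.6, 431.9]
orientation: [3.139, 0.001, 1.936]
contact_force: [0.1, 0.5, -1.6]
grip_width: 18.3
grip_force: 68.3
```

```bash
python3 - <<'E'
from h import *
s=env.get_state();print(s["tcp_pos"],s["contact_force"],toolrel([497.1,174.6,428]))
c=cam("scene");a=cv2.resize(c["color"][225:330,240:330,::-1],(360,420),interpolation=cv2.INTER_CUBIC)
c=cam("top");b=cv2.resize(c["color"][200:305,330:420,::-1],(360,420),interpolation=cv2.INTER_CUBIC)
cv2.imwrite("pics/c2.png",cv2.convertScaleAbs(np.hstack([a,b]),alpha=1.6))
for n in("scene","top"):print(n,env.spot_in(n,"bushing")[:2])
E
```

```text
[ 585.65 -108.58  431.88] [ 0.12  0.46 -1.58] [11.84  0.74  0.15]
scene []
top [{'at': [250.2, 351.0], 'confidence': 0.25}]
```

View pics/c2.png

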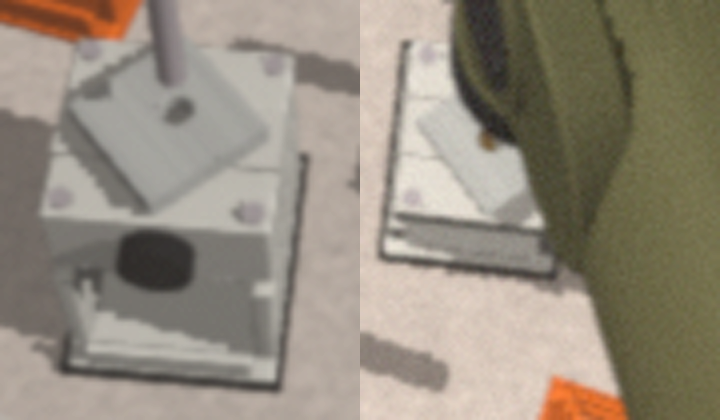

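The plate hole shows free and nothing rests on the tray's front rim; the bushing itself is hidden under the block. I check numerically through the hole with the wrist camera before parking the rod.

Call:
play_rows --pt "-0.4 0 0 0 0 0 -1" --pt "-0.4 0 0 0 0 0 -1" --pt "0 0 0 0 0 0 -1" --pt "0 0 0 0 0 0 -1"

```text
time_s: 19.3
tcp_pos: [592.8, -129.1, 428.6]
orientation: [-3.141, -0.001, 1.934]
contact_force: [-0.3, 0.6, -0.6]
grip_width: 18.6
grip_force: 68.4
```

```bash
python3 - <<'E'
from h import *
c=cam("wrist");s=c["s"];print(s["tcp_pos"],toolrel([497.1,174.6,428]))
h=proj(c,[585.5,-111,130]);r,q=map(int,h.round());print(h,"marks at z100/44:",proj(c,[589,-115,100]),proj(c,[589,-115,44]))
im=c["color"][r-11:r+12,q-11:q+14].astype(int)
for row in im: print(" ".join("B" if p[0]-p[2]>25 else ("#" if p.sum()<120 else ("-" if p.sum()<330 else ".")) for p in row))
save(c,"w6.png",(r-40,r+40,q-50,q+50),6)
E
```

```text
[ 592.83 -129.07  428.56] [12.68  0.74  0.04]
[203.99 315.85] marks at z100/44: [203.44 318.15] [193.06 317.84]
. . . . . . . . . . . . . . . . . . . . . . . . .
. . . . . . . . . . . . . . . . . . . . . . . . .
. . . . . . . . . . B B B B B . . . . . . . . . .
. . . . . . . . . . B B B B B B B . . . . . . . .
. . . . . . . . . . . . B B B B B B . . . . . . .
. . . . . . . . . . . . . . . B B B B . . . . . .
. . . . . . . . . . . . . . . . . . . . . . . . .
. . . . . . . . . . . . . . . . . . . . . . . . .
. . . . . . . . . . . . . . . . . . . . . . . . .
. . . . . . . . . . . . . . . . . . . . . . . . .
. . . . . . . . . . . . . . . . . . . . . . . . .
. . . . . . . . . . . . . . . . . . . . . . . . .
. . . . . . . . . . . . . . . . . . . . - . . . .
. . . . . . . . . . . . . . . . . . . - - . . . .
. . . . . . . . . . . . . . . . . . . - . . . . .
. . . . . . . . . . . . . . . . . . - - . . . . .
. . . . . . . . . . . . . . . . - - - . . . . . .
. . . . . . . . . . . . . . - - - - . . . . . . .
. . . . . . . . . . . . . . - - . . . . . . . . .
. . . . . . . . . . . . . . . . . . . . . . . . .
. . . . . . . . . . . . . . . . . . . . . . . . .
. . . . . . . . . . . . . . . . . . . . . . . . .
. . . . . . . . . . . . . . . . . . . . . . . . .
```

View pics/w6.png

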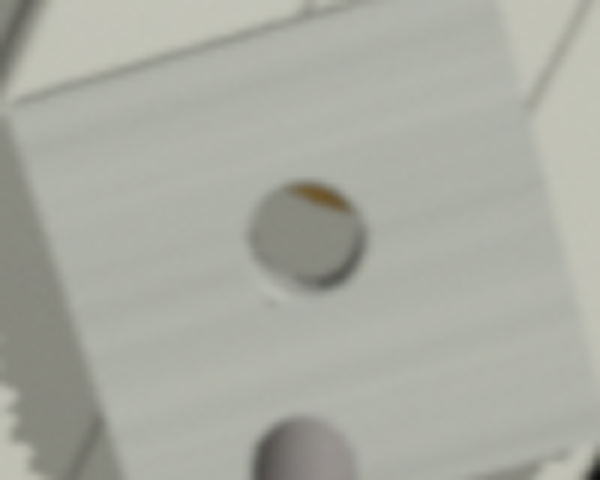

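The hole now shows the tray floor with only a sliver of brass at its edge, so the bushing has left the bore and lies in the tray. Back to the stand.

Call:
play_rows --pt "0.6 0 0 0 0 0 -1" --pt "0.9 0.1 0 0 0 0 -1" --pt "1 0.1 0 0 0 0 -1" --pt "1 0.1 0 0 0 0 -1" --pt "1 0.1 0 0 0 0 -1" --pt "1 0.1 0 0 0 0 -1" --pt "1 0.1 0 0 0 0 -1" --pt "1 0.1 0 0 0 0 -1"

```text
time_s: 20.02
tcp_pos: [540.5, 56.3, 429.6]
orientation: [3.141, -0.0, 1.938]
contact_force: [1.3, 0.3, -2.0]
grip_width: 18.4
grip_force: 68.4
```

Call:
play_rows --pt "1 0 0 0 0 0 -1" --pt "1 0 0 0 0 0 -1" --pt "1 0 0 0 0 0 -1" --pt "0.9 0 0 0 0 0 -1" --pt "0.8 0 0 0 0 0 -1" --pt "0.4 0 0 0 0 0 -1" --pt "0 0 0 0 0 0 -1" --pt "0 0 0 0 0 0 -1"

```text
time_s: 20.68
tcp_pos: [496.1, 173.0, 429.5]
orientation: [-3.142, 0.001, 1.938]
contact_force: [0.6, -0.2, -1.4]
grip_width: 18.3
grip_force: 68.4
```

```bash
python3 -c "
from h import *
print(env.get_state()['tcp_pos'],toolrel([497.1,174.6,285.5]))"
```

```text
[496.06 173.02 429.51] [0.05 0.06 5.76]
```

Call:
play_rows --pt "0.05 0.06 0.3 0 0 0 -1" --pt "0 0 0.7 0 0 0 -1" --pt "0 0 0.9 0 0 0 -1" --pt "0 0 0.8 0 0 0 -1" --pt "0 0 0.4 0 0 0 -1" --pt "0 0 0.2 0 0 0 -1" --pt "0 0 0 0 0 0 -1"

```text
time_s: 21.27
tcp_pos: [497.6, 173.7, 345.9]
orientation: [-3.14, -0.0, 1.935]
contact_force: [-0.5, 0.1, -0.7]
grip_width: 18.3
grip_force: 68.4
```

Call:
play_rows --pt "0 0 0.2 0 0 0 -1" --pt "0 0 0.2 0 0 0 -1" --pt "0 0 0.2 0 0 0 -1" --pt "0 0 0.1 0 0 0 -1" --pt "0 0 0 0 0 0 -1"

```text
time_s: 21.68
tcp_pos: [497.2, 174.5, 329.1]
orientation: [-3.141, 0.0, 1.936]
contact_force: [0.0, -0.2, -1.5]
grip_width: 18.5
grip_force: 68.4
```

Tip z is about 54 mm, entering the hole without contact, and xy matches the pick-up position. Continuing down.

Call:
play_rows --pt "0 0 0.2 0 0 0 -1" --pt "0 0 0.3 0 0 0 -1" --pt "0 0 0.3 0 0 0 -1" --pt "0 0 0.3 0 0 0 -1" --pt "0 0 0.3 0 0 0 -1" --pt "0 0 0.2 0 0 0 -1" --pt "0 0 0 0 0 0 -1"

```text
time_s: 22.27
tcp_pos: [497.1, 174.3, 288.1]
orientation: [-3.139, -0.0, 1.936]
contact_force: [1.1, -0.3, -0.8]
grip_width: 18.6
grip_force: 68.4
```

Call:
play_rows --pt "0 0 0.04 0 0 0 -1" --pt "0 0 0.04 0 0 0 -1" --pt "0 0 0 0 0 0 -1"

```text
time_s: 22.52
tcp_pos: [497.4, 174.6, 287.6]
orientation: [3.141, -0.0, 1.936]
contact_force: [-0.1, 0.2, -1.0]
grip_width: 18.1
grip_force: 68.4
```

Call:
play_rows --pt "0 0 0.04 0 0 0 -1" --pt "0 0 0.02 0 0 0 -1" --pt "0 0 0 0 0 0 -1"

```text
time_s: 22.77
tcp_pos: [497.4, 174.5, 286.0]
orientation: [3.141, 0.0, 1.936]
contact_force: [0.0, 0.1, -0.6]
grip_width: 18.5
grip_force: 68.4
```

Call:
play_rows --pt "0 0 0 0 0 0 -0.4" --pt "0 0 0 0 0 0 -0.2" --pt "0 0 0 0 0 0 0.2" --pt "0 0 0 0 0 0 0.6" --pt "0 0 0 0 0 0 1" --pt "0 0 0 0 0 0 1" --pt "0 0 0 0 0 0 1"

```text
time_s: 23.35
tcp_pos: [497.4, 174.5, 286.0]
orientation: [3.142, -0.0, 1.936]
contact_force: [-0.3, 0.0, 0.3]
grip_width: 85.2
grip_force: 0.0
```

Call:
play_rows --pt "0 0 -0.2 0 0 0 1" --pt "0 0 -0.5 0 0 0 1" --pt "0 0 -0.8 0 0 0 1" --pt "0 0 -0.9 0 0 0 1" --pt "0 0 -0.5 0 0 0 1" --pt "0 0 0 0 0 0 1" --pt "0 0 0 0 0 0 1" --pt "0 0 0 0 0 0 1"

```text
time_s: 24.02
tcp_pos: [497.2, 174.2, 357.9]
orientation: [-3.141, 0.0, 1.936]
contact_force: [0.3, 0.3, -0.3]
grip_width: 85.5
grip_force: 0.0
```

```bash
python3 - <<'E'
from h import *
c=cam("wrist");s=c["s"];print(s["tcp_pos"])
p0=proj(c,[497.3,175,156]);print(p0)
im=c["color"].astype(int).sum(2)//3
r0,c0=map(int,p0)
for r in range(r0-40,r0+40,8):
    d=np.where(im[r,c0-50:c0+50]<50)[0];print(r,(d.min()+c0-50,d.max()+c0-50) if len(d) else None)
for t in("rod_thin","rod_thick"):print(t,env.spot_in("wrist",t))
E
```

```text
[497.16 174.22 357.9 ]
[276.09 317.34]
236 (np.int64(306), np.int64(308))
244 (np.int64(306), np.int64(328))
252 (np.int64(302), np.int64(332))
260 (np.int64(301), np.int64(333))
268 (np.int64(301), np.int64(335))
276 (np.int64(300), np.int64(336))
284 (np.int64(301), np.int64(335))
292 (np.int64(307), np.int64(329))
300 None
308 None
rod_thin [{'at': [265.1, 318.2], 'confidence': 0.74}]
rod_thick [{'at': [364.6, 326.1], 'confidence': 0.72}]
```

The rod stands upright where it was: its handle disc is at (278,318), against a predicted (276,317). Handing in.

```bash
python3 -c "
from h import *
print(env.finish_job())"
```

```text
the job is handed in; nothing more can be done
None
```

I pressed the bushing out at about 12 N or less, so it should lie in the catch tray, though I only saw a sliver of brass through the plate hole. The thin rod stands upright again in its own stand hole, and I handed the job in at about 24 s; no verdict was returned.

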